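# Pack out the polishing spindle

## Task

Before the polishing spindle is bolted tight, the gap between its foot and the stop block has to be packed out. Of the three coloured packers, choose the two that together fill the gap snugly and stand them in it side by side, upright, right down on the base plate and midway along the gap. Leave the remaining packer standing where it is.

Things in the scene. Friction and masses are not known exactly. Their poses are not given: they have to be found in the camera images.
- gap (a point): Middle of the floor of the gap: a slot 51 mm wide, 80 long, 35 deep, open at top and ends, on the fixed base plate (top 12 mm above the bench) of a small turquoise polishing spindle. y runs across it from the stop block (wall at y -25.5 mm) to the spindle foot (wall at +25.5), x along it, z up. Top inner edges rounded by 10 mm. Spindle and felt wheel: y 65 to 235, up to 116 mm high.
- packer_yellow_c (a point): Thin hard-plastic packer, all yellow, standing on the bench. Slab 60 (x) x 16 (y, thickness) x 35 mm high, long edges rounded by 3 mm; centred on top a grip tab 30 (x) x 12 (y) x 36 mm high, so 71 mm tall in all. This point is its centre, 35.5 mm above its underside; z up.
- packer_blue_c (a point): Middling hard-plastic packer, all blue, standing on the bench. Slab 60 (x) x 24 (y, thickness) x 35 mm high, long edges rounded by 3 mm; centred on top a grip tab 30 (x) x 12 (y) x 36 mm high, so 71 mm tall in all. This point is its centre, 35.5 mm above its underside; z up.
- packer_red_c (a point): Thick hard-plastic packer, all red, standing on the bench. Slab 60 (x) x 32 (y, thickness) x 35 mm high, long edges rounded by 3 mm; centred on top a grip tab 30 (x) x 12 (y) x 36 mm high, so 71 mm tall in all. This point is its centre, 35.5 mm above its underside; z up.
Not all that is in view belongs to the job. Several things look just like the part that bears packer_red_c: the one meant starts farthest from the robot's base. Of the things that look like the part that bears packer_yellow_c, the smaller one is meant.

How it is judged (in metres and radians):
At the end, for the whole second after the job is handed in: The yellow (16 mm) and the red (32 mm) packer stand in the 51 mm gap, both down on the base plate within 4 mm, upright within 10 degrees, within 15 mm of the middle along the slot, released and at rest; the blue packer still stands upright within 30 mm of where it stood (x of packer_yellow_c in the frame of gap between -0.015 and 0.015 m and y of packer_yellow_c in the frame of gap between -0.0255 and 0.0255 m and z of packer_yellow_c in the frame of gap between 0.025 and 0.0395 m and angle between each of packer_yellow_c, packer_red_c, packer_blue_c's own z axis and vertical below 0.175 rad and linear speed of each of packer_yellow, packer_red below 0.02 m/s and x of packer_red_c in the frame of gap between -0.015 and 0.015 m and y of packer_red_c in the frame of gap between -0.0255 and 0.0255 m and z of packer_red_c in the frame of gap between 0.025 and 0.0395 m and distance of packer_blue_c from where it was at the start of the episode below 0.03 m); the robot touches nothing.
It also fails if it takes over 58 s, if anything falls off the work surface, if the arm or the gripper's body presses on something with over 40 N, if the wrist force passes 120 N, or if a joint passes its speed limit or range.

## Robot

A 7-joint arm with a two-finger parallel gripper is mounted at the origin on the work surface. World frame = base frame: x ahead of the robot, y to its left, z up, the work surface at z = 0. Lengths are in mm, angles in rad, forces in N, time in s.
With the tool pointing down it reaches from about 400 to 875 mm from the base axis. Payload 19.3 kg.
Tool frame: the origin (TCP) lies at the very end of the fingers, on their centre line; the grasp point (between the pads) lies 19 mm behind it (grip_point_offset is the z of the grasp point in the tool frame, in mm); z points along the fingers, y is the line along which they close (so a half turn about z gives the same grasp; the last joint's range is limited). The gripper opens to 85 mm and grips with 20 to 120 N. Pads are 22 mm wide; open, the fingers measure 114 mm over their backs; the gripper's body (76 mm by 85 mm) begins 54 mm behind the grasp point. The pads swing forward as they close: fully open they stand 13 mm farther back than shut.
Start: joints at [-1.186, 0.521, -0.036, 1.599, 0.021, 1.021, -0.113], TCP at [274.568, 561.451, 231.291] pointing down, gripper open.
Joint ranges: [-2.91, 2.91], [-0.3, 2.13], [-1.5, 1.42], [0.17, 2.43], [-1.26, 4.41], [0.16, 1.93], [-2.52, 2.52]. Speed limits (rad/s): [1.89, 1.89, 2.39, 2.39, 3.01, 3.01, 3.01].

## Interface

Orientations are given as a 3x3 rotation matrix whose columns are the frame's x, y, z axes.
In Python, from workcell import movep, movel, goto_joints, open_gripper, clamp, wait, inverse_kinematics, read_state, camera, PlanningError, finish_job, grip_point_offset gives the robot as it stands. Calls block until the motion is done:
- movep(position, orientation): joint-space move of the TCP to a pose.
- movel(position, frame=None, max_speed=150, guard=None): straight line of the TCP; frame=None keeps the orientation; max_speed is the mean speed in mm/s. With guard (N) it stops when the force on the tool has changed by that much, and returns True; else False.
- goto_joints(angles): joint-space move.
- open_gripper() and clamp(): open the fingers fully, or close them until they stop; the grip force is fixed at half the most.
- wait(seconds).
- inverse_kinematics(position, orientation): joint angles nearest the present ones, or None.
- read_state(): the state.
- camera(name): name is "scene" or "side" or "wrist"; returns a dict with "image" (400x640x3 uint8, blue, green, red), "range_z" (400x640 float32, mm along the optical axis (not along the pixel's ray), 0 where there is no reading), "fx", "fy", "cx", "cy" (pixels), "cam_to_world" (4x4, takes a point from camera to world coordinates). Camera axes: x right, y up, looking along -z (the intrinsics and any distortion apply to the point x, -y, -z); pixel columns grow to the right and rows downward; lengths in mm; the calibration is good to about 2 mm. A picture is of the moment at which its call begins.
A pose or a line that the arm cannot do raises PlanningError and nothing moves.
- finish_job(): hands the job in; it is judged then, once.
The state is a dict: "time": time; "qpos": joint angles; "qvel": joint speeds; "joint_efforts": joint torques, N m; "eef_pos": TCP position; "tool_rot": TCP orientation; "ft_force": force on the tool from outside, world axes, zero at the start; "torque": the same for the moment, N m; "finger_gap": finger opening in mm; "gripper_force": force on a finger pad.
Only numpy, scipy, OpenCV 4.12 (cv2) and the standard library are available. Lean on these libraries where they do the work, as an engineer would, in place of code of your own. Each camera call takes 0.05 s, during which the arm holds its last target. There are 200 camera calls.

## Working session

There is one attempt and no reset: what is moved stays moved. The work goes in short steps, each a Python script; the robot and the scene stay as the last script left them, time stands still between calls to the robot, and variables do not carry over. Pictures are saved under pics/ and viewed, at most 10 in all, crops included, and the job is handed in when it is done.

```bash
mkdir -p pics; ls; python3 - <<'E'
from workcell import *
import cv2,pickle
for n in("scene","side"):
    c=camera(n); cv2.imwrite(f"pics/{n}0.png",c["image"]); pickle.dump(c,open(f"{n}0.pkl","wb"))
    print(n,c["fx"],c["cx"],c["cy"],c["cam_to_world"].round(2).tolist(),[k for k in c])
print(read_state()["time"],grip_point_offset)
E
```

```text
pics
scene 512.0939712408367 315.97369123108336 193.33852328935936 [[-0.71, -0.53, 0.46, 1020.84], [0.7, -0.53, 0.48, 407.07], [-0.01, 0.67, 0.74, 820.36], [0.0, 0.0, 0.0, 1.0]] ['image', 'range_z', 'fx', 'fy', 'cx', 'cy', 'cam_to_world']
side 389.48711429036854 317.73707075152436 201.01112755866504 [[0.69, 0.45, -0.56, 181.41], [-0.72, 0.42, -0.55, -458.15], [-0.02, 0.79, 0.61, 482.89], [0.0, 0.0, 0.0, 1.0]] ['image', 'range_z', 'fx', 'fy', 'cx', 'cy', 'cam_to_world']
0.1 -18.700000000000003
```

View pics/scene0.png

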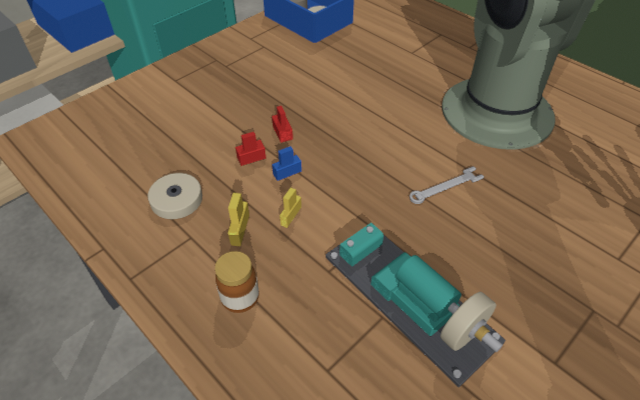

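View pics/side0.png

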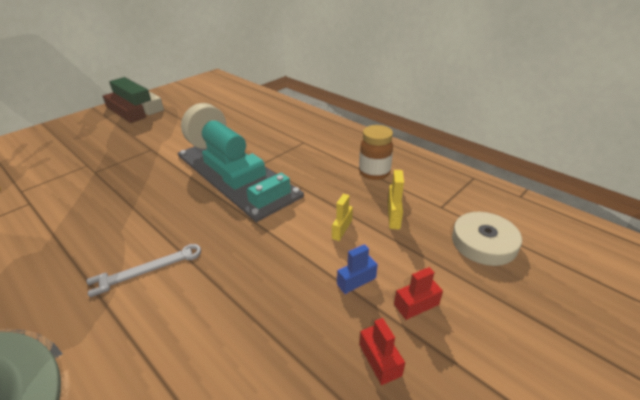

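The scene view shows reds at (251,148) and (283,125), yellows at (238,220), which is taller, and (290,208), which is smaller, and blue at (287,164). The spindle is at (420,300) with its stop block at (361,244), and the gap lies between that block and the foot. The side view shows reds at (418,292) and (382,350), and yellows at (397,200), tall, and (343,217), small.

```bash
cat > h.py <<'E'
import cv2,numpy as np
def cloud(c):
    z=c["range_z"].astype(float); v,u=np.mgrid[:z.shape[0],:z.shape[1]]
    P=np.stack([(u-c["cx"])/c["fx"]*z,-(v-c["cy"])/c["fy"]*z,-z],-1)
    M=np.array(c["cam_to_world"]); return P@M[:3,:3].T+M[:3,3]
def mask(c,col):
    h=cv2.cvtColor(c["image"],cv2.COLOR_BGR2HSV)
    r={"red":[((0,190,60),(5,255,255)),((174,190,60),(180,255,255))],"yellow":[((23,140,60),(33,255,255))],
       "blue":[((105,140,60),(125,255,255))],"turq":[((80,90,40),(95,255,255))]}[col]
    m=sum(cv2.inRange(h,a,b) for a,b in r)
    return m
def blobs(c,col,amin=60):
    n,l,s,ce=cv2.connectedComponentsWithStats(mask(c,col))
    return [(ce[i],l==i,s[i,4]) for i in range(1,n) if s[i,4]>=amin]
def wrap(a): return (a+90)%180-90
E
python3 - <<'E'
import pickle,numpy as np,cv2
from h import *
for n in("scene","side"):
    c=pickle.load(open(n+"0.pkl","rb"));P=cloud(c)
    b=P[...,2][(c["range_z"]>0)]; print(n,"bench z",np.median(b[abs(b)<15]).round(1))
    for col in("red","yellow","blue","turq"):
        for ce,m,a in blobs(c,col):
            m=cv2.erode(m.astype(np.uint8),np.ones((2,2)))>0
            p=P[m&(c["range_z"]>0)]
            p=p[np.hypot(p[:,0],p[:,1])<1000]
            if len(p)<20: continue
            top=np.percentile(p[:,2],97)
            t=p[p[:,2]>top-8]; r=cv2.minAreaRect(t[:,:2].astype(np.float32)); (w,h)=r[1]; ang=r[2] if w>h else r[2]+90
            print(col,ce.round(),a,"ztop %.0f zmin %.0f"%(top,np.percentile(p[:,2],3)),"topc",np.array(r[0]).round(),"size",np.round(sorted(r[1])),"long dir deg %.0f"%wrap(ang),"rad %.0f"%np.hypot(*r[0]))
c=pickle.load(open("scene0.pkl","rb"));s=pickle.load(open("side0.pkl","rb"))
A=cv2.resize(c["image"][90:260,200:330],None,fx=3,fy=3);B=cv2.resize(s["image"][160:390,310:460],None,fx=2.2,fy=2.2)
h=max(A.shape[0],B.shape[0]);out=np.zeros((h,A.shape[1]+B.shape[1],3),np.uint8);out[:A.shape[0],:A.shape[1]]=A;out[:B.shape[0],A.shape[1]:]=B
print(out.shape);cv2.imwrite("pics/crop.png",out)
E
```

```text
scene bench z 0.9
red [282. 125.] 371 ztop 72 zmin 13 topc [ 437. -313.] size [11. 21.] long dir deg 73 rad 538
red [250. 149.] 579 ztop 71 zmin 7 topc [ 543. -301.] size [10. 25.] long dir deg -26 rad 621
yellow [290. 207.] 510 ztop 73 zmin 6 topc [ 594. -113.] size [10. 31.] long dir deg 19 rad 604
yellow [237. 219.] 781 ztop 94 zmin 7 topc [ 691. -158.] size [13. 40.] long dir deg 39 rad 709
blue [311.  16.] 2504 ztop 90 zmin 8 topc [  70. -583.] size [ 98. 196.] long dir deg -45 rad 587
blue [286. 164.] 607 ztop 72 zmin 7 topc [ 516. -210.] size [13. 28.] long dir deg -18 rad 558
turq [361. 245.] 1001 ztop 50 zmin 14 topc [561.  49.] size [34. 81.] long dir deg -5 rad 563
turq [417. 291.] 4049 ztop 106 zmin 22 topc [575. 206.] size [41. 99.] long dir deg 85 rad 611
side bench z -0.8
red [423. 273.] 85 ztop 72 zmin 69 topc [ 539. -308.] size [ 7. 25.] long dir deg -18 rad 621
red [434. 290.] 82 ztop 36 zmin 33 topc [ 557. -321.] size [11. 14.] long dir deg 65 rad 643
red [408. 297.] 153 ztop 36 zmin 33 topc [ 519. -302.] size [15. 26.] long dir deg 74 rad 601
red [384. 331.] 175 ztop 72 zmin 69 topc [ 431. -321.] size [ 9. 27.] long dir deg 62 rad 537
red [382. 353.] 526 ztop 36 zmin 33 topc [ 430. -321.] size [27. 58.] long dir deg 67 rad 536
yellow [396. 200.] 609 ztop 91 zmin 8 topc [ 687. -162.] size [13. 37.] long dir deg 33 rad 706
yellow [342. 217.] 506 ztop 71 zmin 9 topc [ 590. -116.] size [10. 29.] long dir deg 19 rad 602
blue [358. 251.] 85 ztop 71 zmin 69 topc [ 513. -214.] size [ 8. 24.] long dir deg -14 rad 556
blue [356. 270.] 175 ztop 36 zmin 33 topc [ 512. -215.] size [17. 54.] long dir deg -16 rad 556
turq [230. 156.] 2431 ztop 103 zmin 19 topc [565. 200.] size [33. 94.] long dir deg 87 rad 600
turq [268. 191.] 807 ztop 47 zmin 16 topc [556.  44.] size [29. 77.] long dir deg -5 rad 557
(510, 720, 3)
```

View pics/crop.png

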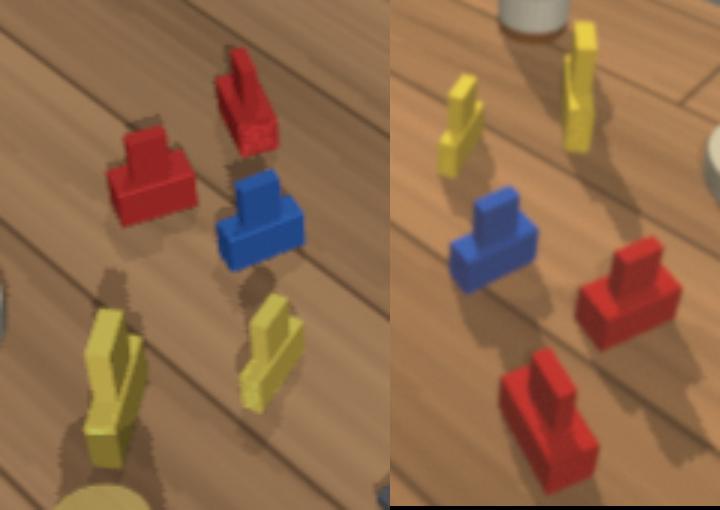

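The reds are scene (250,149), about 621 mm from the base, and (282,125), about 538 mm. The one meant is (250,149), because it is farthest; it is the left red in the crop. The yellows are (290,207), 71 mm tall, and (237,219), 92 mm tall. The smaller one at (290,207) is meant, and the crop confirms this. I'll grip each tab along its 30 mm length, so the fingers open along the slot, clear of the walls and the neighbouring packer. First, a wrist look at the gap and the yellow packer.

```bash
cat >> h.py <<'E'
from workcell import *
import pickle
def rot(deg,pos):
    """tool down, finger line along world direction deg; picks the half turn with the smaller joint move"""
    q0=np.array(read_state()["qpos"]);best=None
    for d in(deg,deg+180):
        a=np.radians(d);y=np.array([np.cos(a),np.sin(a),0]);z=np.array([0,0,-1.]);R=np.stack([np.cross(y,z),y,z],1)
        q=inverse_kinematics(pos,R)
        if q is not None and (best is None or np.abs(q-q0).max()<best[0]): best=(np.abs(np.array(q)-q0).max(),R)
    return best[1]
def hover(pos,deg):
    movep(pos,rot(deg,pos)); return read_state()["time"]
def snap(name):
    c=camera("wrist");pickle.dump(c,open(name+".pkl","wb"));cv2.imwrite(f"pics/{name}.png",c["image"]);return c
def tops(c,col,zlo,zhi,near,r=60):
    P=cloud(c);m=(mask(c,col)>0)&(c["range_z"]>0)&(P[...,2]>zlo)&(P[...,2]<zhi)&(np.hypot(P[...,0]-near[0],P[...,1]-near[1])<r)
    p=P[m]
    if len(p)<20: return None
    q=cv2.minAreaRect(p[:,:2].astype(np.float32));w,h=q[1]
    return np.round(q[0],1),np.round(sorted(q[1]),1),round(wrap(q[2] if w>h else q[2]+90),1),round(float(np.median(p[:,2])),1),len(p)
E
python3 - <<'E'
from h import *
print(hover([565,75,260],-5)); c=snap("gap1")
print("block",tops(c,"turq",40,54,(558,46),60))
print(hover([592,-105,230],19)); c=snap("yel1")
print("tab",tops(c,"yellow",64,80,(592,-115)),"slab",tops(c,"yellow",28,42,(592,-115)))
E
python3 -c "
import cv2,numpy as np
a=[cv2.resize(cv2.imread('pics/%s.png'%n),(480,300)) for n in('gap1','yel1')]
cv2.imwrite('pics/both.png',np.vstack(a))"
```

```text
2.1417
block (array([558.6,  48.1]), array([34.4, 79.4]), -4.9, 47.1, 1379)
2.9583
tab (array([ 592.2, -115. ]), array([11.9, 29. ]), 18.6, 71.3, 303) slab (array([ 592.1, -114.9]), array([15.3, 59.9]), 18.5, 35.1, 402)
```

View pics/both.png

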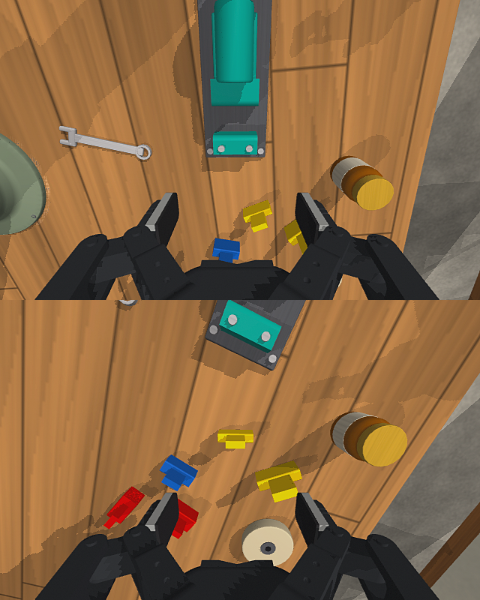

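The wrist views show the gap at (235,120) in the upper half, and the small yellow at (236,437) and the red at (185,517) in the lower half. Next I'll take the slot profile from the saved depth, then grasp the yellow.

```bash
python3 - <<'E'
from h import *
a=np.radians(-4.9);ex=np.array([np.cos(a),np.sin(a)]);ey=np.array([-ex[1],ex[0]]);b=np.array([558.6,48.1])
for f in("gap1","scene0"):
    c=pickle.load(open(f+".pkl","rb"))
    P=cloud(c);P=P[c["range_z"]>0];d=P[:,:2]-b;u=d@ex;v=d@ey
    for lo in range(-24,90,4):
        s=(abs(u)<25)&(v>=lo)&(v<lo+4)
        if s.any(): print((lo,s.sum(),*np.percentile(P[s,2],[5,50,95]).round()),end=" ")
    print()
    for zl,zh in((28,35),(35,40),(40,44),(44,60)):
        s=(abs(u)<25)&(v>-40)&(v<110)&(P[:,2]>zl)&(P[:,2]<zh)
        m=v[s];
        for A,B in((-40,40),(40,95)):
            t=m[(m>A)&(m<B)]
            if len(t): print(zl,zh,A,B,np.percentile(t,[1,5,50,95,99]).round(1))
    s=(v>48)&(v<90)&(P[:,2]>40)&(P[:,2]<54)&(abs(u)<60); print("foot u",np.percentile(u[s],[1,99]).round(1))
    s=(abs(v)<15)&(P[:,2]>40)&(P[:,2]<54)&(abs(u)<60); print("block u",np.percentile(u[s],[1,99]).round(1))
    s=(v>25)&(v<60)&(P[:,2]>9)&(P[:,2]<16)&(abs(u)<40); print("floor v",np.percentile(v[s],[1,99]).round(1) if s.any() else None)
E
```

```text
(-20, np.int64(37), np.float64(47.0), np.float64(47.0), np.float64(49.0)) (-16, np.int64(104), np.float64(46.0), np.float64(47.0), np.float64(49.0)) (-12, np.int64(95), np.float64(47.0), np.float64(48.0), np.float64(52.0)) (-8, np.int64(93), np.float64(46.0), np.float64(48.0), np.float64(52.0)) (-4, np.int64(113), np.float64(46.0), np.float64(48.0), np.float64(52.0)) (0, np.int64(112), np.float64(47.0), np.float64(47.0), np.float64(49.0)) (4, np.int64(110), np.float64(46.0), np.float64(47.0), np.float64(49.0)) (8, np.int64(111), np.float64(46.0), np.float64(47.0), np.float64(48.0)) (12, np.int64(133), np.float64(42.0), np.float64(45.0), np.float64(47.0)) (16, np.int64(297), np.float64(12.0), np.float64(26.0), np.float64(42.0)) (20, np.int64(75), np.float64(11.0), np.float64(12.0), np.float64(14.0)) (24, np.int64(103), np.float64(11.0), np.float64(13.0), np.float64(14.0)) (28, np.int64(105), np.float64(11.0), np.float64(12.0), np.float64(14.0)) (32, np.int64(107), np.float64(11.0), np.float64(13.0), np.float64(334.0)) (36, np.int64(5761), np.float64(334.0), np.float64(343.0), np.float
[... 2834 characters left out ...]
5.0), np.float64(46.0)) (72, np.int64(36), np.float64(45.0), np.float64(46.0), np.float64(48.0)) (76, np.int64(48), np.float64(45.0), np.float64(48.0), np.float64(50.0)) (80, np.int64(49), np.float64(45.0), np.float64(48.0), np.float64(50.0)) (84, np.int64(56), np.float64(46.0), np.float64(48.0), np.float64(50.0)) (88, np.int64(39), np.float64(45.0), np.float64(48.0), np.float64(50.0)) 
28 35 -40 40 [16.3 16.5 17.7 19.4 19.8]
35 40 -40 40 [14.3 15.4 17.3 18.6 18.7]
40 44 -40 40 [-15.7  13.4  16.3  18.1  18.4]
40 44 40 95 [69.4 69.6 71.1 84.  84.8]
44 60 -40 40 [-17.2 -15.4   0.2  14.4  16.6]
44 60 40 95 [71.3 72.6 82.4 92.3 94.2]
foot u [-37.9  41.7]
block u [-37.7  42.2]
floor v [25.4 57.5]
```

```bash
python3 - <<'E'
from h import *
R=read_state()["tool_rot"]
p=[592.2,-115.0]
movep(p+[110],rot(18.6,p+[110]))
print(movel(p+[40],guard=15)); clamp(); s=read_state(); print(s["finger_gap"],s["gripper_force"],s["eef_pos"],s["time"])
movel(p+[160]); s=read_state(); print(s["finger_gap"],s["time"]); snap("held1")
E
```

```text
False
28.89700437781621 58.613176345825195 [ 592.43431382 -115.00006654   40.43451097] 4.725
29.101383327181342 5.675
```

```bash
cat >> h.py <<'E'
_a=np.radians(-4.9);EX=np.array([np.cos(_a),np.sin(_a)]);EY=np.array([-EX[1],EX[0]]);GC=np.array([558.6,48.1])+42.8*EY
def G(x,y,z): return [*(GC+x*EX+y*EY),z]
def ing(p): d=np.array(p[:2])-GC; return np.round([d@EX,d@EY,p[2]],2)
def st(): s=read_state(); print("t %.1f"%s["time"],ing(s["eef_pos"]),"gap %.1f"%s["finger_gap"],"F",np.round(s["ft_force"],1)); return s
E
python3 - <<'E'
from h import *
hover(G(0,-13,140),-4.9); st()
print(movel(G(0,-13,70))); st()
print(movel(G(0,-13,54),max_speed=40,guard=12)); st()
print("push",movel(G(0,-21,54),max_speed=15,guard=5)); s=st()
g=ing(s["eef_pos"])
movel(G(0,g[1]+.3,54),max_speed=20); print("down",movel(G(0,g[1]+.3,49),max_speed=20,guard=10)); st()
open_gripper(); st(); movel(G(0,g[1],150)); st(); 
q=hover(G(0,-30,230),-4.9); c=snap("gap2"); n=G(0,-17,0)
for z in((76,90),(40,52)):
    t=tops(c,"yellow",*z,n); print(t, ing([*t[0],t[3]]) if t else None)
E
```

```text
t 6.5 [ 2.0000e-02 -1.3550e+01  1.3969e+02] gap 29.1 F [ 0.3 -0.7 -0.2]
False
t 7.2 [  0.53 -13.72  70.55] gap 29.2 F [ 0.8  0.9 -0.6]
False
t 7.7 [-2.000e-02 -1.304e+01  5.394e+01] gap 29.5 F [-0.6 -0.2 -0.7]
push True
t 8.1 [-4.000e-02 -1.663e+01  5.400e+01] gap 29.2 F [0.  2.2 0.9]
down True
t 8.5 [  0.22 -16.48  52.37] gap 28.6 F [-0.8  0.4 10.7]
t 9.1 [ -0.09 -16.39  51.93] gap 85.6 F [-0.6  0.3  0.1]
t 9.9 [ -0.43 -16.56 149.3 ] gap 85.6 F [-0.  -0.6 -0.2]
(array([560.6,  73.8]), array([12.2, 29.3]), -5.1, 83.3, 348) [ -0.2  -17.02  83.3 ]
(array([560.7,  74.3]), array([14.9, 59.3]), -5.0, 47.1, 378) [ -0.15 -16.52  47.1 ]
```

Yellow is seated: its top is at 83 mm, upright, against the stop-block wall. Now the red.

```bash
python3 - <<'E'
from h import *
n=(541,-304)
hover([541,-290,230],-22); c=snap("red1")
t=tops(c,"red",64,80,n); print("tab",t,"slab",tops(c,"red",28,42,n))
if t and abs(t[3]-71)<4 and 24<t[1][1]<34 and np.hypot(*(t[0]-n))<10:
    p=[float(t[0][0]),float(t[0][1])]
    movep(p+[110],rot(t[2],p+[110])); print(movel(p+[40],guard=15)); clamp(); st()
    movel(p+[170]); st()
    hover(G(0,8.6,150),-4.9); st(); snap("held2")
    print(movel(G(0,8.6,90))); st()
E
```

```text
tab (array([ 540.6, -307. ]), array([12.2, 29.2]), -21.4, 71.2, 310) slab (array([ 540.6, -306.5]), array([31.6, 59.7]), -20.1, 35.3, 795)
False
t 13.5 [  12.59 -398.22   40.51] gap 28.9 F [-1.5  1.4  6.9]
t 14.5 [  12.02 -397.85  169.14] gap 29.2 F [ 0.7  0.5 -1.7]
t 16.0 [  0.47   7.22 150.1 ] gap 28.8 F [ 0.  -0.3 -1. ]
False
t 16.6 [ 0.4   8.08 90.44] gap 29.0 F [ 0.2 -0.3 -0. ]
```

View pics/held2.png

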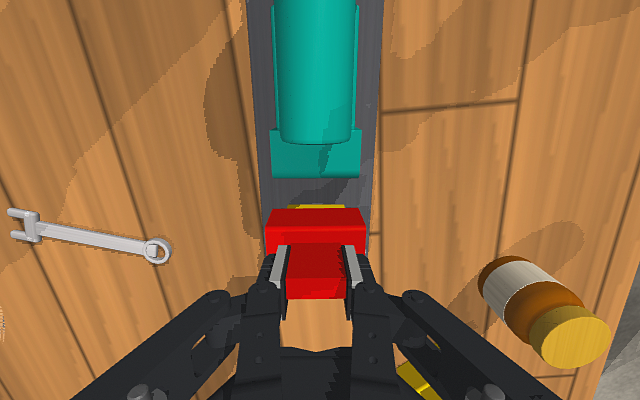

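The red packer is held square, with its slab edge at (268–362, 210), over the gap and with yellow behind it. Inserting now.

```bash
python3 - <<'E'
from h import *
r=movel(G(0,8.6,51),max_speed=25,guard=12); s=st(); print(r)
E
```

```text
t 18.0 [-0.06  8.56 52.5 ] gap 29.1 F [-2.6 -0.2  9.8]
True
```

```bash
python3 - <<'E'
from h import *
open_gripper(); st(); movel(G(0,8.6,150)); hover(G(0,-40,240),-4.9); c=snap("gap3"); st()
for col,y in(("yellow",-17),("red",9)):
    for z in((76,90),(40,52)):
        t=tops(c,col,*z,G(0,y,0)); print(col,t, ing([*t[0],t[3]]) if t else None)
cc=camera("scene");
t=tops(cc,"blue",60,80,(514,-212));print("blue",t)
cv2.imwrite("pics/end.png",np.vstack([c["image"][0:280,100:540],cv2.resize(cc["image"][100:300,200:500],(440,293))]))
E
```

```text
t 18.6 [-0.56  8.5  51.84] gap 85.5 F [-0.4 -0.7 -0.3]
t 19.9 [ -0.42 -39.73 239.12] gap 85.0 F [-0.   1.   0.7]
yellow (array([560.9,  73.7]), array([12.4, 28.8]), -5.1, 83.3, 327) [  0.1 -17.1  83.3]
yellow (array([560.9,  73.5]), array([16.9, 58.9]), -4.6, 47.1, 367) [  0.12 -17.3   47.1 ]
red (array([562.2,  99.4]), array([11.5, 29.8]), -4.2, 83.3, 335) [-0.8   8.62 83.3 ]
red (array([562.3,  99.4]), array([31.4, 59.7]), -4.3, 47.3, 972) [-0.7   8.63 47.3 ]
blue (array([ 516., -212.]), array([15.5, 30.9]), -12.8, 69.8, 107)
```

View pics/end.png

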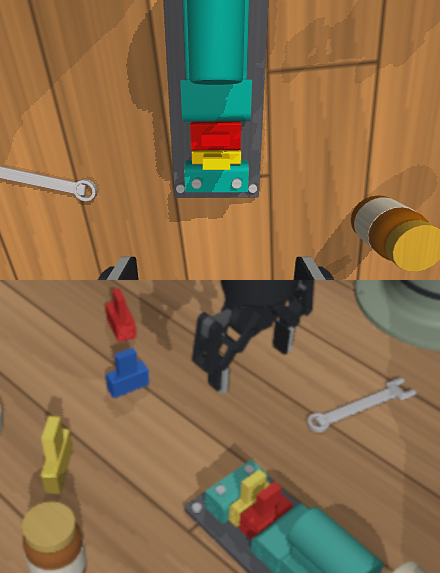

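The red at (215,135) and yellow at (216,158) are both seated upright in the gap. Blue is unmoved at (127,375), and the gripper is clear of everything.

```bash
python3 -c "
from workcell import *
print(finish_job())"
```

```text
the job is handed in; nothing more can be done
None
```

I handed the job in at about 20 s: yellow (16 mm) and red (32 mm) stand upright side by side on the base plate, within 1 mm of mid-gap, and blue stands where it was (the verdict itself was not returned).

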